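# Set a microphone height stand to its marker against screw backlash and lock it

### The arm

A 6-joint arm with a two-finger parallel gripper is mounted at the origin on the work surface. World frame = base frame: x ahead of the robot, y to its left, z up, the work surface at z = 0. Lengths are in m, angles in rad, forces in N, time in s.
With the tool pointing down it reaches from about 0.25 to 0.725 m from the base axis. Payload 4 kg.
Tool frame: the origin (TCP) lies on the centre line of the jaws, within the pads' length; the fingertips stand 14 mm ahead of it and the grasp point (between the pads) lies 5 mm behind it (bot.tcp_to_tips is the distance from the TCP to the fingertips, in m); z points along the fingers, y is the line along which they close (so a half turn about z gives the same grasp; the last joint's range is limited). The gripper opens to 85 mm and grips with 20 to 120 N. Pads are 22 mm wide; open, the fingers measure 114 mm over their backs; the gripper's body (76 mm by 85 mm) begins 54 mm behind the grasp point. The pads swing forward as they close: fully open they stand 13 mm farther back than shut.
Start: joints at [-1.155, 0.241, 0.005, 1.335, 0, 1.571], TCP at [0.202, -0.457, 0.245] pointing down, gripper open.
Joint ranges: [-2.72, 2.72], [-1.05, 1.87], [-1.09, 1.28], [-1.99, 2.15], [-1.42, 1.44], [-3.14, 3.14]. Speed limits (rad/s): [2.79, 2.79, 3.14, 3.14, 3.14, 3.14].

### API

Orientations are given as a 3x3 rotation matrix whose columns are the frame's x, y, z axes.
In Python, from bench import bot, optics gives the robot as it stands. The module is installed in compiled form; this text tells all that it offers.
- The arm moves only by the tool jog_arm, never from a script. Its argument "series" is a list of rows, each an object of numbers: "tx", "ty", "tz": the shift along the tool's x, y, z in cm; "spin": the turn about the tool's z in degrees. In form: [{"tx": .., "ty": .., "tz": .., "spin": ..}, ...]. A call has 1 to 12 rows; each row shifts and turns the commanded pose from where the row before left it, along the tool's axes as they then stand; what a row does not reach is not made up. A row lasts 1/8 s, in which the tool goes at most 62.5 mm and 10.7 degrees, less where a joint would pass 70% of its speed; a pose out of reach is approached as far as the arm can. A call with a gripper value outside its range is refused whole. "hand" is the opening, from 0 (shut) to 1 (fully open), set as the call begins (left out, the last holds). The fingers move at their own pace and stop on an object; "squeeze" is the grip in N (left out, the last holds). Time passes only in rows, so rows that do not move let the fingers close. It gives the time, the measured TCP pose, the force, the opening and the grip force at its end, in the units of the state.
- bot.read_state(): the state, without advancing time (a new reading comes with each control period).
- optics.grab_frame(name): name is "scene" or "top" or "wrist"; returns a dict with "pixels" (420x560x3 uint8, red, green, blue), "camera_matrix" (3x3 intrinsics, pixels), "k1" (the pictures are not rectified: a ray, as slopes to the right and down, at radius r is drawn at 1 + k1 r^2 times it, then the intrinsics apply), "extrinsics" (4x4, takes a point from world to camera coordinates). Camera axes: x right, y up, looking along -z (the intrinsics and any distortion apply to the point x, -y, -z); pixel columns grow to the right and rows downward; lengths in m; the calibration is good to about 2 mm. A picture is of the moment at which its call begins. There is no depth.
- bot.sign_off(): hands the job in; it is judged then, once.
The state is a dict: "clock": time; "joint_positions": joint angles; "dq": joint speeds; "joint_torque": joint torques, N m; "tool_pos": TCP position; "eef_rot": TCP orientation; "contact_force": force on the tool from outside, world axes, zero at the start; "torque": the same for the moment, N m; "width": finger opening in m; "gripper_force": force on a finger pad.
Only numpy, scipy, OpenCV 4.12 (cv2) and the standard library are available. Lean on these libraries where they do the work, as an engineer would, in place of code of your own. Each camera call takes 0.05 s, during which the arm holds its last target. There are 200 camera calls.

### The job

Set the microphone slide of the stand level with the steel marker tab on its scale by turning the crank handwheel: the screw has a lot of backlash, so wind the slide down past the marker first, by some 3 to 10 mm, come back up to it, and let go of the crank. Then push the lock lever on the slide down with the fingertips until you feel it bite, tight with some 10 to 20 N and never over 25 N; the slide must still stand level with the marker when it is locked. Leave the marker tab, the microphone and the other things on the bench alone.

Things in the scene. Friction and masses are not known exactly. Their poses are not given: they have to be found in the camera images.
- hub (a point): Centre of the top of the handwheel's hub cap, on the wheel's upright axis. The wheel is a dished aluminium disc, 100 mm across and 12 mm thick, lying level on top of the height stand; its upper face is 4 mm below this point.
- crank_grip (a point): Centre of the black crank handle (half-way up), an upright revolving sleeve 15 mm in diameter and 42 mm tall that stands on the handwheel 38 mm off the wheel's axis; its foot is 2.5 mm above the wheel's rim. It turns freely about its own upright pin, so it can be gripped from above and led round the circle without turning the gripper.
- wheel (a joint): Handwheel angle, rad; grows as the wheel turns clockwise seen from above, which raises the slide; no end stops. One turn (6.28 rad) is 16 mm of slide travel once the slack is taken up, but on each reversal the wheel first turns freely for up to about 2.4 rad (6 mm of screw travel) while the slide stands still. The play lies anywhere at the start. Turning takes 2 to 3 N at the crank.
- slide: The slide is an aluminium block 50 x 110 x 40 mm on two upright rods under the handwheel; it carries the microphone. Its guides are stiff enough to hold it still in the slack, but a few newtons of push down on it make it drop through whatever slack lies under it. Origin at the block's centre.
- pointer (a point): Tip of the slide's steel pointer, a thin horizontal blade in front of the upright scale (ticks every 2 mm) at the stand's side away from the lever. z of this point is the height to set; the slide can go 34 mm down and 8 mm up from its start.
- marker_line (a point): Index edge of the steel marker tab (10 x 16 x 8 mm) clipped on the outer edge of the scale; the pointer is to be level with it (same z). At the start it is 7 to 19 mm below the pointer.
- microphone: The upright steel measuring microphone, 23 mm in diameter and 94 mm long, clamped on the slide's arm 85 mm to the front of the screw, face down over a coupler; part of the slide. Origin on its axis, 36 mm above its lower face.
- lever_pad (a point): Centre of the upper face of the black pad (22 x 28 mm, 10 mm thick) at the end of the lock lever. The lever is hinged on the side of the slide about a level axis 75 mm from this point, and rises with the slide. Its x axis is along the hinge; its y axis points from the hinge out to the pad.
- lever (a joint): Lock lever angle, rad: 0 to 0.1 at the start, the pad raised about 30 degrees above the hinge; grows as the pad is pushed down, until the clamp bites hard on its set screw somewhere between 10 mm above and 8 mm below level with the hinge (set differently each time; only to be felt). It takes about 5 N at the pad up to there and stays where it is left.
- capsule: Small steel microphone capsule, 24 mm in diameter, 16 mm tall, standing on the granite slab. A bystander; origin under its centre.
- adaptor: Steel adaptor ring, 32 mm in diameter, 12 mm tall, on the granite slab. A bystander; origin under its centre.
- capsule_box: Small dark wooden box, 50 x 50 x 22 mm, on the granite slab on the lock lever's side. A bystander; origin under its centre.

How it is judged:
On the way, in this order (a step that is already met when the one before it is completed fails the run):
1. the slide has been wound at least 2.5 mm below the marker, with the lock lever still open (z of pointer in the frame of marker_line below -0.0025 m and value of joint lever below 0.25 rad), for 0.1 s.
2. the pointer is level with the marker within 2 mm, the crank is let go and the lock lever is still open (z of pointer in the frame of marker_line between -0.002 and 0.002 m and value of joint lever below 0.25 rad and contact force between the fingers and wheel below 0.05 N), for 0.3 s.
3. the lock lever is pushed tight, with at least 9 N, while the pointer stays level with the marker within 2 mm (z of pointer in the frame of marker_line between -0.002 and 0.002 m and value of joint lever above 0.38 rad and contact force between the fingers and lever above 9 N), for 0.05 s.
At the end, for the whole second after the job is handed in: The pointer is level with the marker line within 2 mm and the lock lever is left down where it was pushed tight (joint lever above 0.38 rad) (z of pointer in the frame of marker_line between -0.002 and 0.002 m and value of joint lever above 0.38 rad); the robot touches nothing.
It fails at once if the slide is wound more than 11 mm below the marker (the microphone comes too near the coupler) (z of pointer in the frame of marker_line below -0.011 m).
It fails at once if the lock lever is pushed with more than 25 N (contact force between the fingers and lever above 25 N).
It fails at once if the microphone is pushed against (contact force between anything else and microphone above 1 N).
It fails at once if the marker tab is shifted along the scale (distance of marker_line from where it was at the start of the episode above 0.0015 m).
It fails at once if a bystander is moved by more than 15 mm (distance of any of capsule, adaptor, capsule_box, calibrator, preamp, driver, mouse, mug from where it was at the start of the episode above 0.015 m).
It also fails if it takes over 64 s, if anything falls off the work surface, if the arm or the gripper's body presses on something with over 40 N, if the wrist force passes 120 N, or if a joint passes its speed limit or range.

## Working session

There is one attempt and no reset: what is moved stays moved. The work goes in short steps, Python scripts to look and compute and a tool call to move; the robot and the scene stay as the last step left them, time stands still between calls to the robot, and variables do not carry over. Pictures are saved under pics/ and viewed, at most 10 in all, crops included, and the job is handed in when it is done.

Besides the shell and the picture viewer there is one more tool, called after ">>>" as name([rows], argument=value, ...), one row to a line, values as JSON. jog_arm: Moves the arm, as the interface text tells. Its arguments: {"type":"object","properties":{"series":{"type":"array"},"hand":{"type":"number"},"squeeze":{"type":"number"}},"required":["series"]}

```bash
mkdir -p pics
cat > h.py <<'E'
import numpy as np, cv2
from bench import bot, optics
def grab(n):
    f=optics.grab_frame(n); return f
def save(f,name,crop=None,s=1):
    p=f["pixels"][:,:,::-1]
    if crop: p=p[crop[1]:crop[3],crop[0]:crop[2]]
    cv2.imwrite("pics/"+name,cv2.resize(p,None,fx=s,fy=s,interpolation=cv2.INTER_CUBIC))
def ray(f,u,v):
    K=f["camera_matrix"];E=np.array(f["extrinsics"])
    a=np.array([(u-K[0][2])/K[0][0],(v-K[1][2])/K[1][1]]);b=a.copy()
    for _ in range(20): b=a/(1+f["k1"]*(b@b))
    d=E[:3,:3].T@np.array([b[0],-b[1],-1]); return -E[:3,:3].T@E[:3,3], d/np.linalg.norm(d)
def onz(f,u,v,z):
    o,d=ray(f,u,v); return o+d*(z-o[2])/d[2]
def tri(r1,r2):
    A=np.zeros((3,3));b=np.zeros(3)
    for o,d in (r1,r2):
        P=np.eye(3)-np.outer(d,d);A+=P;b+=P@o
    x=np.linalg.solve(A,b); return x,[np.linalg.norm((np.eye(3)-np.outer(d,d))@(x-o)) for o,d in (r1,r2)]
def proj(f,p):
    E=np.array(f["extrinsics"]);K=f["camera_matrix"];c=E[:3,:3]@p+E[:3,3]
    a=np.array([c[0],-c[1]])/-c[2];a=a*(1+f["k1"]*(a@a));return np.array([K[0][0]*a[0]+K[0][2],K[1][1]*a[1]+K[1][2]])
E
python3 - <<'E'
from h import *
fs=[grab(n) for n in("scene","top","wrist")]
for f,n in zip(fs,("scene","top","wrist")):
    o,d=ray(f,280,210);print(n,o.round(3),d.round(3),f["camera_matrix"][0][0],f["k1"])
im=[f["pixels"] for f in fs]
cv2.imwrite("pics/a.png",im[0][:,:,::-1]);cv2.imwrite("pics/b.png",im[1][:,:,::-1])
s=bot.read_state();print(s["tool_pos"],s["eef_rot"],s["contact_force"],bot.tcp_to_tips)
E
```

```text
scene [1.287 0.197 0.776] [-0.757 -0.226 -0.613] 543.1113219574291 -0.09445376198265142
top [ 0.472 -0.01   1.066] [ 0.077 -0.057 -0.995] 488.2278462087213 0.04017080704639958
wrist [ 0.27  -0.428  0.373] [-0.258 -0.108 -0.96 ] 299.07926890666556 -0.06593403838628892
[ 0.20179124 -0.45698161  0.2446261 ] [[ 9.14789947e-01  4.03929411e-01 -6.19657118e-04]
 [ 4.03929885e-01 -9.14788769e-01  1.46839582e-03]
 [ 2.62728852e-05 -1.59357176e-03 -9.99998730e-01]] [-0.76765004 -0.22340938 -0.14399834] 0.014
```

View pics/a.png

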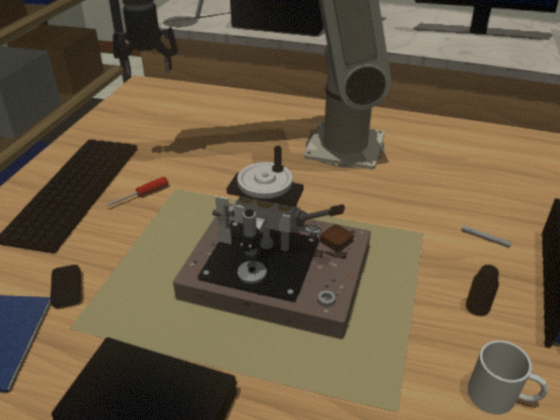

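View pics/b.png

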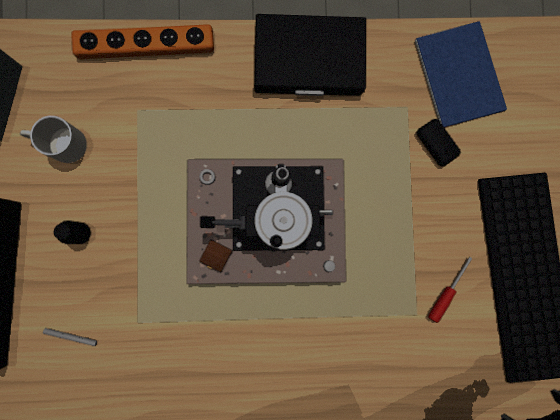

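The scene view shows the hub at about (265,177), the crank at (278,158), the lever pad at (337,210) and the scale and marker near (222,212). In the top view the hub is at (284,220), the crank at (276,241) and the pad at (207,222). Next I'll zoom in and triangulate.

Run:
```python
from h import *
s=grab("scene");t=grab("top")
for n,a,b in(("hub",(265,176),(284,220)),("pad",(337,209),(207,222)),("cranktop",(278,149),(276,240)),("scale",(224,199),(327,212))):
    x,e=tri(ray(s,*a),ray(t,*b));print(n,x.round(4),np.round(e,4))
save(s,"c.png",(195,140,355,260),5)
```

```text
hub [ 0.5185 -0.062   0.2248] [0.0019 0.0019]
pad [0.5205 0.074  0.1807] [0.0013 0.0013]
cranktop [ 0.484  -0.0466  0.2639] [0.0008 0.0008]
scale [ 0.5338 -0.1426  0.1678] [0.0053 0.0053]
```

View pics/c.png

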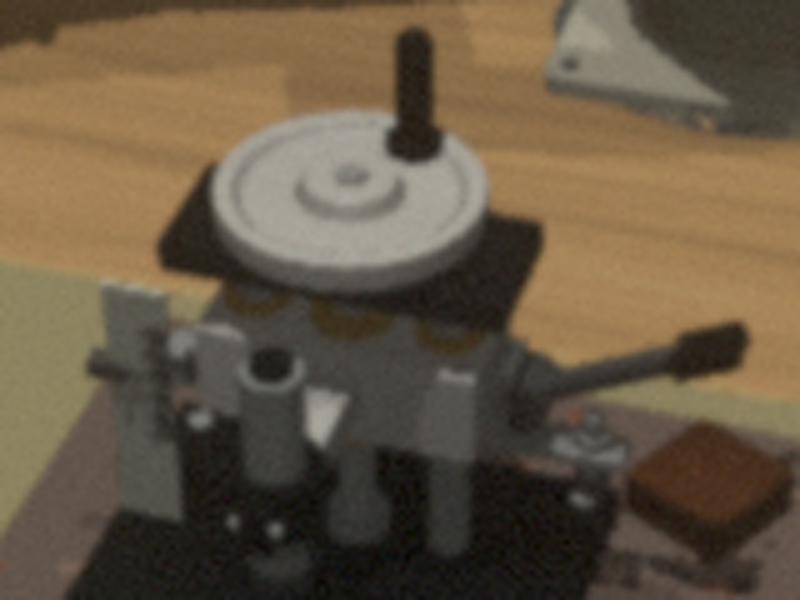

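Next to the dark lever, the scale's left edge carries a bar at about crop (105,363), which is probably the marker; the pointer sits at about (180,345). I'll use the wrist camera to look closer.

>>> jog_arm([
  {"spin": 8},
  {"spin": 8},
  {"spin": 7.8},
  {"tx": 4.3,"ty": -3,"tz": 0.5},
  {"tx": 4.3,"ty": -3,"tz": 0.5},
  {"tx": 4.3,"ty": -3,"tz": 0.5},
  {"tx": 4.3,"ty": -3,"tz": 0.5},
  {"tx": 4.3,"ty": -3,"tz": 1},
  {"tx": 4.3,"ty": -3,"tz": 1},
  {"tx": 4.3,"ty": -3,"tz": 1},
  {"tx": 4.3,"ty": -3,"tz": 1},
], hand=0)

```text
invalid input at $.series[0]: expected keys tx, ty, tz, spin
```

>>> jog_arm([
  {"tx": 3.5,"ty": -4,"tz": 1.2},
  {"tx": 1,"ty": -1.5,"tz": 1.2},
  {},
  {},
])

```text
invalid input at $.series[0]: expected keys tx, ty, tz, spin
```

Run:
```python
from h import *
f=grab("wrist");save(f,"d.png");print(proj(f,np.array([.534,-.1426,.15])),ray(f,280,210)[0])
```

```text
[282.95638039 218.13108289] [ 0.26971526 -0.42796046  0.37291873]
```

View pics/d.png

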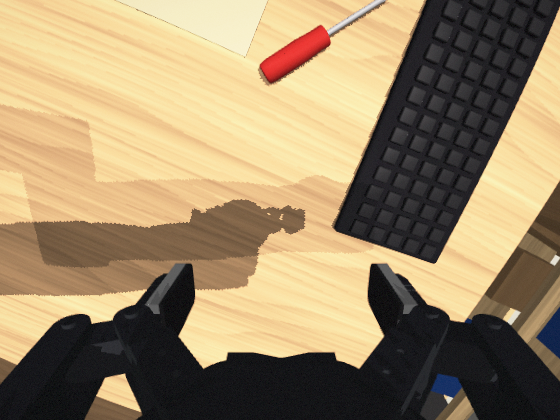

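Nothing moved, because every row needs all four keys. The picture shows the wrist view with the fingers at the bottom. The camera sits on the tool's +x side, so I'll look at the scale sideways with tool x along world +y.

>>> jog_arm([
  {"tx": 0,"ty": 0,"tz": 0,"spin": -9.5},
  {"tx": 0,"ty": 0,"tz": 0,"spin": -9.5},
  {"tx": 0,"ty": 0,"tz": 0,"spin": -9.5},
  {"tx": 0,"ty": 0,"tz": 0,"spin": -9.5},
  {"tx": 0,"ty": 0,"tz": 0,"spin": -9.5},
  {"tx": 0,"ty": 0,"tz": 0,"spin": -9.5},
  {"tx": 0,"ty": 0,"tz": 0,"spin": -9.2},
  {"tx": 0,"ty": 0,"tz": 0,"spin": 0},
], hand=0)

```text
clock: 1.3
tool_pos: [0.2019, -0.4574, 0.2452]
eef_rot: [[0.002, 1.0, -0.0], [1.0, -0.002, 0.0], [0.0, -0.0, -1.0]]
contact_force: [0.1, -0.5, -0.9]
width: -0.0002
gripper_force: 0.0
```

>>> jog_arm([
  {"tx": 2.3,"ty": 4.1,"tz": 1,"spin": 0},
  {"tx": 2.3,"ty": 4.1,"tz": 1,"spin": 0},
  {"tx": 2.3,"ty": 4.1,"tz": 1,"spin": 0},
  {"tx": 2.3,"ty": 4.1,"tz": 1,"spin": 0},
  {"tx": 2.3,"ty": 4.1,"tz": 1,"spin": 0},
  {"tx": 2.3,"ty": 4.1,"tz": 1,"spin": 0},
  {"tx": 2.3,"ty": 4.1,"tz": 1,"spin": 0},
  {"tx": 2.3,"ty": 4.1,"tz": 1.5,"spin": 0},
  {"tx": 2.3,"ty": 4.1,"tz": 1.5,"spin": 0},
  {"tx": 2.3,"ty": 4.1,"tz": 1.5,"spin": 0},
  {"tx": 0,"ty": 0,"tz": 0,"spin": 0},
  {"tx": 0,"ty": 0,"tz": 0,"spin": 0},
])

```text
clock: 2.8
tool_pos: [0.6115, -0.2271, 0.1298]
eef_rot: [[0.001, 1.0, -0.001], [1.0, -0.001, 0.0], [0.0, -0.001, -1.0]]
contact_force: [-0.5, -0.2, 0.5]
width: -0.0001
gripper_force: 0.0
```

Run:
```python
from h import *
f=grab("wrist");save(f,"e.png");print(proj(f,np.array([.534,-.1426,.15])),ray(f,280,210)[0])
s=bot.read_state();print(s["eef_rot"].round(3) if hasattr(s["eef_rot"],"round") else s["eef_rot"],s["joint_positions"])
```

```text
[58.85153777 93.45659224] [ 0.61270229 -0.15430967  0.25790684]
[[ 0.001  1.    -0.   ]
 [ 1.    -0.001 -0.   ]
 [-0.    -0.    -1.   ]] [-3.56428723e-01  6.06796313e-01  2.62591701e-01  1.22688032e+00
 -3.31309094e-04  1.21579451e+00]
```

View pics/e.png

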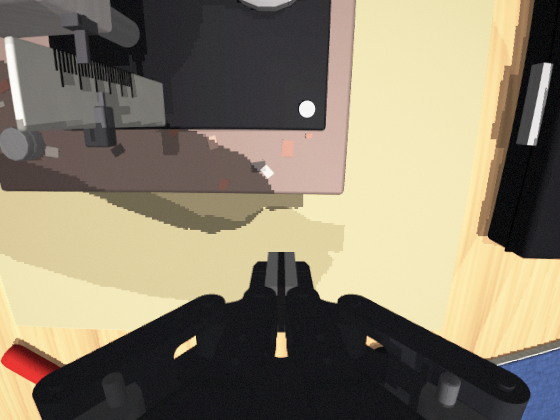

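The scale spans roughly (10,40) to (165,125) with its ticks, and the marker tab is at about (100,125). Next I'll zoom in on the pointer.

Run:
```python
from h import *
im=cv2.imread("pics/e.png")[0:150,0:200];cv2.imwrite("pics/e2.png",cv2.resize(im,None,fx=4,fy=4,interpolation=cv2.INTER_CUBIC))
```

```text
(no output)
```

View pics/e2.png

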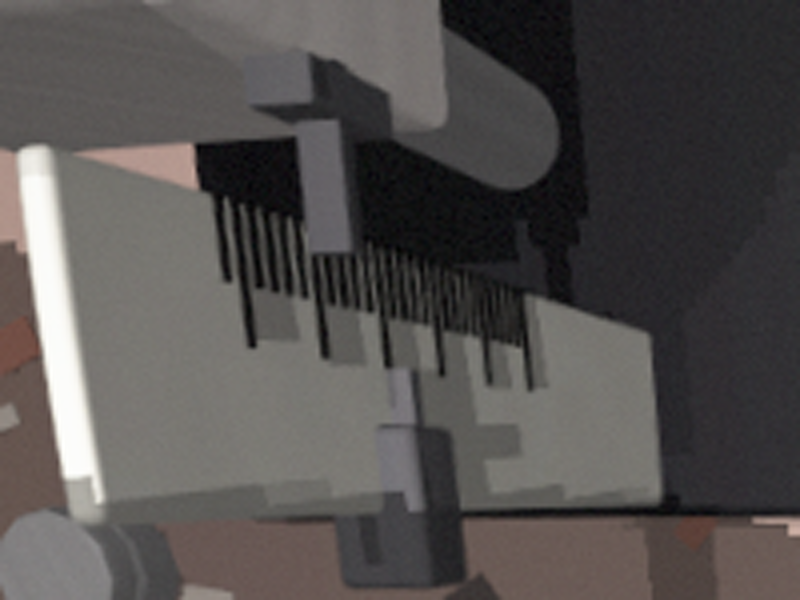

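The pointer blade's tip is at crop (300–350, 250). The marker's index finger is at crop (395–420, 370–430), about one major division lower. I'll take a second view from higher up to triangulate both.

>>> jog_arm([
  {"tx": 0,"ty": 0,"tz": -3.5,"spin": 0},
  {"tx": 0,"ty": 0,"tz": -3.5,"spin": 0},
  {"tx": 0,"ty": 0,"tz": 0,"spin": 0},
  {"tx": 0,"ty": 0,"tz": 0,"spin": 0},
])

```text
clock: 3.35
tool_pos: [0.611, -0.2281, 0.2007]
eef_rot: [[0.002, 1.0, 0.0], [1.0, -0.002, -0.0], [-0.0, 0.0, -1.0]]
contact_force: [0.2, -0.0, -0.8]
width: -0.0
gripper_force: 0.0
```

Run:
```python
from h import *
import pickle
f=grab("wrist");pickle.dump(f,open("v2.pkl","wb"));print(f["extrinsics"])
for n,p in (("ptr",(.55,-.13,.16)),("mk",(.55,-.15,.15))): print(proj(f,np.array(p)))
save(f,"f.png",(70,40,210,145),5.7)
```

```text
[[ 9.99998743e-01 -1.50492294e-03 -4.99041654e-04 -6.12155506e-01]
 [ 1.29897649e-03  9.58115494e-01 -2.86379143e-01  2.42064432e-01]
 [ 9.09118081e-04  2.86378135e-01  9.58116244e-01 -2.71073060e-01]
 [ 0.00000000e+00  0.00000000e+00  0.00000000e+00  1.00000000e+00]]
[163.75505021  75.89202994]
[173.3738194  115.29304092]
```

View pics/f.png

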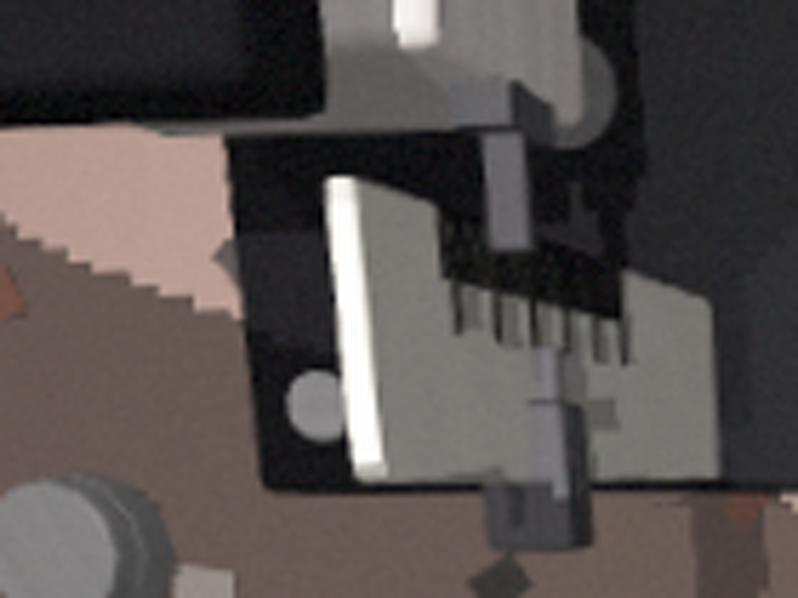

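Run:
```python
from h import *
import pickle
f2=pickle.load(open("v2.pkl","rb"));f1=dict(f2);E=np.array(f2["extrinsics"]).copy();R=E[:3,:3]
E[:3,3]=-R@np.array([.61270229,-.15430967,.25790684]);f1["extrinsics"]=E
A=lambda u,v:ray(f1,u/4,v/4)
B=lambda u,v:ray(f2,u/5.7+70,v/5.7+40)
for n,a,b in(("ptr front",(342,252),(527,249)),("ptr back",(309,252),(491,249)),("mk front",(414,370),(558,348)),("mk back",(392,370),(533,348)),("mkbody front",(417,428),(560,402)),("scale top L",(103,495),(385,470)),("tick5",(250,347),(462,333)),("tick10",(325,357),(505,342))):
    x,e=tri(A(*a),B(*b));print(n,x.round(4),np.round(e,4))
```

```text
ptr front [ 0.5442 -0.1324  0.1474] [0.0001 0.0001]
ptr back [ 0.5397 -0.1319  0.1452] [0. 0.]
mk front [ 0.5414 -0.141   0.1331] [0.0001 0.0001]
mk back [ 0.5378 -0.1407  0.131 ] [0.0001 0.0001]
mkbody front [ 0.5414 -0.1467  0.134 ] [0.0001 0.0001]
scale top L [ 0.5391 -0.1533  0.173 ] [0.0005 0.0005]
tick5 [ 0.5402 -0.141   0.1558] [0.0001 0.0001]
tick10 [ 0.5408 -0.1411  0.1467] [0. 0.]
```

>>> jog_arm([
  {"tx": 0,"ty": 0,"tz": -5,"spin": 0},
  {"tx": 0,"ty": 0,"tz": -5,"spin": 0},
  {"tx": 3.0,"ty": -2.1,"tz": 0,"spin": 0},
  {"tx": 3.0,"ty": -2.1,"tz": 0,"spin": 0},
  {"tx": 3.0,"ty": -2.1,"tz": 0,"spin": 0},
  {"tx": 3.0,"ty": -2.1,"tz": 0,"spin": 0},
  {"tx": 3.0,"ty": -2.1,"tz": 0,"spin": 0},
  {"tx": 3.1,"ty": -2.2,"tz": 0,"spin": 0},
  {"tx": 0,"ty": 0,"tz": 0,"spin": 0},
  {"tx": 0,"ty": 0,"tz": 0,"spin": 0},
], hand=0.5)

```text
clock: 4.65
tool_pos: [0.4847, -0.0466, 0.2997]
eef_rot: [[-0.0, 1.0, -0.001], [1.0, 0.0, -0.0], [-0.0, -0.001, -1.0]]
contact_force: [-0.1, 0.9, -0.5]
width: 0.0428
gripper_force: 0.0
```

Run:
```python
from h import *
f=grab("wrist");save(f,"g.png");s=grab("scene");np.save("s0.npy",s["pixels"])
for z in(.2638,): print(proj(f,np.array([.484,-.0466,z])),proj(f,np.array([.5185,-.062,.2248])))
print(bot.read_state()["tool_pos"])
```

```text
[278.19230051 250.92141224] [325.64130459 248.49180787]
[ 0.48512662 -0.04700725  0.29973356]
```

View pics/g.png

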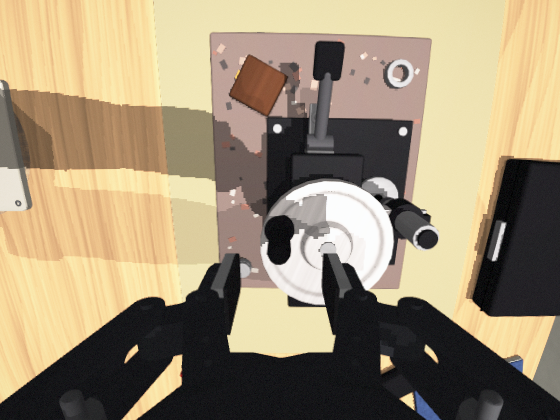

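The crank top is at about (279,250) and the hub at (326,247), both within a pixel or so of the estimate. I'll go down and grip.

>>> jog_arm([
  {"tx": 0,"ty": -0.05,"tz": 2,"spin": 0},
  {"tx": 0,"ty": 0,"tz": 2,"spin": 0},
  {"tx": 0,"ty": 0,"tz": 1.6,"spin": 0},
  {"tx": 0,"ty": 0,"tz": 0,"spin": 0},
])

```text
clock: 5.25
tool_pos: [0.4837, -0.047, 0.2427]
eef_rot: [[0.001, 1.0, -0.004], [1.0, -0.001, 0.0], [0.0, -0.004, -1.0]]
contact_force: [1.2, 0.2, -0.3]
width: 0.0428
gripper_force: 0.0
```

>>> jog_arm([
  {"tx": 0,"ty": 0,"tz": 0,"spin": 0},
  {"tx": 0,"ty": 0,"tz": 0,"spin": 0},
  {"tx": 0,"ty": 0,"tz": 0,"spin": 0},
  {"tx": 0,"ty": 0,"tz": 0,"spin": 0},
], hand=0, squeeze=25)

```text
clock: 5.75
tool_pos: [0.4838, -0.0463, 0.245]
eef_rot: [[-0.0, 1.0, -0.0], [1.0, 0.0, -0.0], [-0.0, -0.0, -1.0]]
contact_force: [-5.4, -0.8, 5.5]
width: 0.014
gripper_force: 26.0
```

```bash
cat > circ.py <<'E'
import sys,numpy as np
# down = anticlockwise from above = world angle grows. args: start deg, step deg, n
a,st,n=map(float,sys.argv[1:4]);r=3.8
for i in range(int(n)):
    b=a+st; d=r*(np.array([np.cos(np.radians(b)),np.sin(np.radians(b))])-[np.cos(np.radians(a)),np.sin(np.radians(a))])
    print('{"tx": %.2f, "ty": %.2f, "tz": 0, "spin": 0}'%(d[1],d[0]),end=", "); a=b
print(a)
E
python3 circ.py 156 30 12
```

```text
{"tx": -1.94, "ty": -0.31, "tz": 0, "spin": 0}, {"tx": -1.84, "ty": 0.70, "tz": 0, "spin": 0}, {"tx": -1.24, "ty": 1.53, "tz": 0, "spin": 0}, {"tx": -0.31, "ty": 1.94, "tz": 0, "spin": 0}, {"tx": 0.70, "ty": 1.84, "tz": 0, "spin": 0}, {"tx": 1.53, "ty": 1.24, "tz": 0, "spin": 0}, {"tx": 1.94, "ty": 0.31, "tz": 0, "spin": 0}, {"tx": 1.84, "ty": -0.70, "tz": 0, "spin": 0}, {"tx": 1.24, "ty": -1.53, "tz": 0, "spin": 0}, {"tx": 0.31, "ty": -1.94, "tz": 0, "spin": 0}, {"tx": -0.70, "ty": -1.84, "tz": 0, "spin": 0}, {"tx": -1.53, "ty": -1.24, "tz": 0, "spin": 0}, 516.0
```

>>> jog_arm([
  {"tx": 0,"ty": 0,"tz": -0.4,"spin": 0},
  {"tx": -1.94,"ty": -0.31,"tz": 0,"spin": 0},
  {"tx": -1.84,"ty": 0.7,"tz": 0,"spin": 0},
  {"tx": -1.24,"ty": 1.53,"tz": 0,"spin": 0},
  {"tx": -0.31,"ty": 1.94,"tz": 0,"spin": 0},
  {"tx": 0,"ty": 0,"tz": 0,"spin": 0},
])

```text
clock: 6.5
tool_pos: [0.5237, -0.099, 0.2454]
eef_rot: [[-0.001, 1.0, -0.004], [1.0, 0.001, 0.004], [0.004, -0.004, -1.0]]
contact_force: [1.3, 4.2, -16.2]
width: 0.0144
gripper_force: 26.2
```

```bash
cat > trk.py <<'E'
from h import *
s=grab("scene");g=lambda p:cv2.cvtColor(p,cv2.COLOR_RGB2GRAY).astype(np.float32)
a=g(np.load("s0.npy"));b=g(s["pixels"])
def shift(x0,y0,x1,y1):
    k=8;up=lambda i:cv2.resize(i,None,fx=k,fy=k,interpolation=cv2.INTER_CUBIC)
    r=cv2.matchTemplate(up(b[y0-4:y1+14,x0-4:x1+4]),up(a[y0:y1,x0:x1]),cv2.TM_CCOEFF_NORMED)
    _,m,_,l=cv2.minMaxLoc(r);return (l[0]/k-4,l[1]/k-4,round(m,3))
print("mic",shift(243,208,257,226),"ptrbracket",shift(232,203,244,222),"scale",shift(214,216,232,242))
d,e=proj(s,np.array([.6,-.065,.16])),proj(s,np.array([.6,-.065,.15]));print("px/10mm",e-d)
q=bot.read_state();t=q["tool_pos"];print(q["clock"],t,"ang",np.degrees(np.arctan2(t[1]+.062,t[0]-.5185)),"r",np.hypot(t[1]+.062,t[0]-.5185),q["contact_force"],q["gripper_force"])
E
python3 trk.py
```

```text
mic (0.0, 0.625, 0.971) ptrbracket (-0.5, 0.375, 0.857) scale (0.0, -0.125, 0.956)
px/10mm [0.21043842 4.31770476]
6.55 [ 0.52318223 -0.09906685  0.24548277] ang -82.80060387071383 r 0.037361403860325146 [  1.63420053   3.81802989 -18.71049137] 26.00050010650193
```

```bash
python3 circ.py 276 30 10
```

```text
{"tx": 0.70, "ty": 1.84, "tz": 0, "spin": 0}, {"tx": 1.53, "ty": 1.24, "tz": 0, "spin": 0}, {"tx": 1.94, "ty": 0.31, "tz": 0, "spin": 0}, {"tx": 1.84, "ty": -0.70, "tz": 0, "spin": 0}, {"tx": 1.24, "ty": -1.53, "tz": 0, "spin": 0}, {"tx": 0.31, "ty": -1.94, "tz": 0, "spin": 0}, {"tx": -0.70, "ty": -1.84, "tz": 0, "spin": 0}, {"tx": -1.53, "ty": -1.24, "tz": 0, "spin": 0}, {"tx": -1.94, "ty": -0.31, "tz": 0, "spin": 0}, {"tx": -1.84, "ty": 0.70, "tz": 0, "spin": 0}, 576.0
```

>>> jog_arm([
  {"tx": 0.7,"ty": 1.84,"tz": 0.13,"spin": 0},
  {"tx": 1.53,"ty": 1.24,"tz": 0,"spin": 0},
  {"tx": 1.94,"ty": 0.31,"tz": 0,"spin": 0},
  {"tx": 1.84,"ty": -0.7,"tz": 0,"spin": 0},
  {"tx": 1.24,"ty": -1.53,"tz": 0,"spin": 0},
  {"tx": 0.31,"ty": -1.94,"tz": 0,"spin": 0},
  {"tx": 0,"ty": 0,"tz": 0,"spin": 0},
])

```text
clock: 7.42
tool_pos: [0.512, -0.0237, 0.2457]
eef_rot: [[-0.001, 1.0, -0.004], [1.0, 0.001, -0.002], [-0.002, -0.004, -1.0]]
contact_force: [-1.7, -3.9, -21.3]
width: 0.014
gripper_force: 25.8
```

```bash
python3 trk.py
```

```text
mic (0.25, 4.375, 0.968) ptrbracket (0.0, 3.5, 0.87) scale (0.0, 0.125, 0.944)
px/10mm [0.21043842 4.31770476]
7.475 [ 0.51252482 -0.02363098  0.24571924] ang 98.85154059920785 r 0.0388314862720599 [ -2.20473552  -3.7937717  -22.52328322] 25.68778843189648
```

>>> jog_arm([
  {"tx": -0.7,"ty": -1.84,"tz": 0.2,"spin": 0},
  {"tx": -1.53,"ty": -1.24,"tz": 0,"spin": 0},
  {"tx": -1.94,"ty": -0.31,"tz": 0,"spin": 0},
  {"tx": -1.84,"ty": 0.7,"tz": 0,"spin": 0},
  {"tx": -1.24,"ty": 1.53,"tz": 0,"spin": 0},
  {"tx": -0.31,"ty": 1.94,"tz": 0,"spin": 0},
  {"tx": 0,"ty": 0,"tz": 0,"spin": 0},
])

```text
clock: 8.35
tool_pos: [0.525, -0.0988, 0.2456]
eef_rot: [[-0.001, 1.0, 0.003], [1.0, 0.001, 0.004], [0.004, 0.003, -1.0]]
contact_force: [1.2, 6.1, -12.7]
width: 0.0141
gripper_force: 26.9
```

```bash
python3 trk.py
```

```text
mic (0.25, 8.0, 0.948) ptrbracket (-0.125, 6.5, 0.848) scale (0.0, -0.125, 0.953)
px/10mm [0.21043842 4.31770476]
8.4 [ 0.52464377 -0.09882468  0.24561219] ang -80.52810385376215 r 0.037333669795129205 [  1.14801016   5.99698847 -13.25455499] 26.863415886182338
```

>>> jog_arm([
  {"tx": 0.7,"ty": 1.84,"tz": 0.1,"spin": 0},
  {"tx": 0,"ty": 0,"tz": 0,"spin": 0},
  {"tx": 0,"ty": 0,"tz": 0,"spin": 0},
])

```text
clock: 8.78
tool_pos: [0.542, -0.0914, 0.2456]
eef_rot: [[-0.002, 1.0, 0.002], [1.0, 0.002, 0.003], [0.003, 0.002, -1.0]]
contact_force: [-2.3, 7.2, -8.0]
width: 0.0138
gripper_force: 27.5
```

```bash
python3 trk.py
```

```text
mic (0.375, 8.5, 0.965) ptrbracket (0.625, 7.0, 0.84) scale (0.0, -0.125, 0.952)
px/10mm [0.21043842 4.31770476]
8.825 [ 0.54196217 -0.09141971  0.24556952] ang -51.42769593630015 r 0.037629678577892116 [-2.86516168  6.56402314 -7.85392634] 27.466092653630767
```

>>> jog_arm([
  {"tx": -0.7,"ty": -1.84,"tz": 0,"spin": 0},
  {"tx": 0.31,"ty": -1.94,"tz": 0,"spin": 0},
  {"tx": 1.24,"ty": -1.53,"tz": 0,"spin": 0},
  {"tx": 1.84,"ty": -0.7,"tz": 0,"spin": 0},
  {"tx": 1.94,"ty": 0.31,"tz": 0,"spin": 0},
  {"tx": 1.53,"ty": 1.24,"tz": 0,"spin": 0},
  {"tx": 0.7,"ty": 1.84,"tz": 0,"spin": 0},
  {"tx": 0,"ty": 0,"tz": 0,"spin": 0},
])

```text
clock: 9.82
tool_pos: [0.5177, -0.0233, 0.2455]
eef_rot: [[-0.002, 1.0, 0.005], [1.0, 0.002, 0.001], [0.001, 0.005, -1.0]]
contact_force: [1.4, 2.0, -4.4]
width: 0.0139
gripper_force: 27.7
```

```bash
python3 trk.py
```

```text
mic (0.375, 7.125, 0.962) ptrbracket (0.375, 5.75, 0.874) scale (0.0, 0.0, 0.937)
px/10mm [0.21043842 4.31770476]
9.875 [ 0.51706527 -0.023321    0.24550753] ang 92.12431934309053 r 0.03870560071447033 [ 0.21983011  2.06305418 -3.76020919] 27.791217698541004
```

>>> jog_arm([
  {"tx": -0.44,"ty": 1.92,"tz": 0,"spin": 0},
  {"tx": 0,"ty": 0,"tz": 0,"spin": 0},
  {"tx": 0,"ty": 0,"tz": 0,"spin": 0},
])

```text
clock: 10.25
tool_pos: [0.5358, -0.0275, 0.2455]
eef_rot: [[-0.001, 1.0, 0.005], [1.0, 0.001, 0.003], [0.003, 0.005, -1.0]]
contact_force: [4.2, 4.7, -4.5]
width: 0.0147
gripper_force: 27.8
```

```bash
python3 trk.py
```

```text
mic (0.375, 6.375, 0.967) ptrbracket (0.125, 5.25, 0.895) scale (0.0, 0.0, 0.945)
px/10mm [0.21043842 4.31770476]
10.3 [ 0.53570842 -0.02743552  0.24552741] ang 63.53293332721426 r 0.03861130597147341 [ 3.55796572  4.938996   -4.39337548] 27.815760239755036
```

>>> jog_arm([
  {"tx": 0,"ty": 0,"tz": 0,"spin": 0},
  {"tx": 0,"ty": 0,"tz": 0,"spin": 0},
  {"tx": 0,"ty": 0,"tz": 0,"spin": 0},
  {"tx": 0,"ty": 0,"tz": -2,"spin": 0},
  {"tx": 0,"ty": 0,"tz": -3.5,"spin": 0},
  {"tx": 0,"ty": 0,"tz": 0,"spin": 0},
], hand=0.5)

```text
clock: 11.05
tool_pos: [0.5358, -0.0287, 0.3023]
eef_rot: [[-0.0, 1.0, 0.007], [1.0, 0.0, -0.001], [-0.001, 0.007, -1.0]]
contact_force: [0.7, -0.0, -0.9]
width: 0.043
gripper_force: 0.0
```

>>> jog_arm([
  {"tx": -5,"ty": 1.9,"tz": 0,"spin": 0},
  {"tx": -5,"ty": 1.9,"tz": 0,"spin": 0},
  {"tx": -5,"ty": 1.9,"tz": 0,"spin": 0},
  {"tx": -5,"ty": 1.9,"tz": 0,"spin": 0},
  {"tx": 0,"ty": 0,"tz": 4.3,"spin": 0},
  {"tx": 0,"ty": 0,"tz": 4.3,"spin": 0},
  {"tx": 0,"ty": 0,"tz": 4.3,"spin": 0},
  {"tx": 0,"ty": 0,"tz": 4.3,"spin": 0},
  {"tx": 0,"ty": 0,"tz": 0,"spin": 0},
  {"tx": 0,"ty": 0,"tz": 0,"spin": 0},
], hand=0)

```text
clock: 12.3
tool_pos: [0.611, -0.2287, 0.1283]
eef_rot: [[-0.0, 1.0, 0.001], [1.0, 0.0, -0.001], [-0.001, 0.001, -1.0]]
contact_force: [-0.3, 0.1, 0.4]
width: 0.0002
gripper_force: 0.0
```

Run:
```python
from h import *
import pickle
f=grab("wrist");pickle.dump(f,open("v3.pkl","wb"));print(ray(f,280,210)[0]);save(f,"i.png",(0,0,160,150),5)
cv2.imwrite("pics/i.png",cv2.imread("pics/i.png")[150:750])
```

```text
[ 0.61180637 -0.15574641  0.25628219]
```

View pics/i.png

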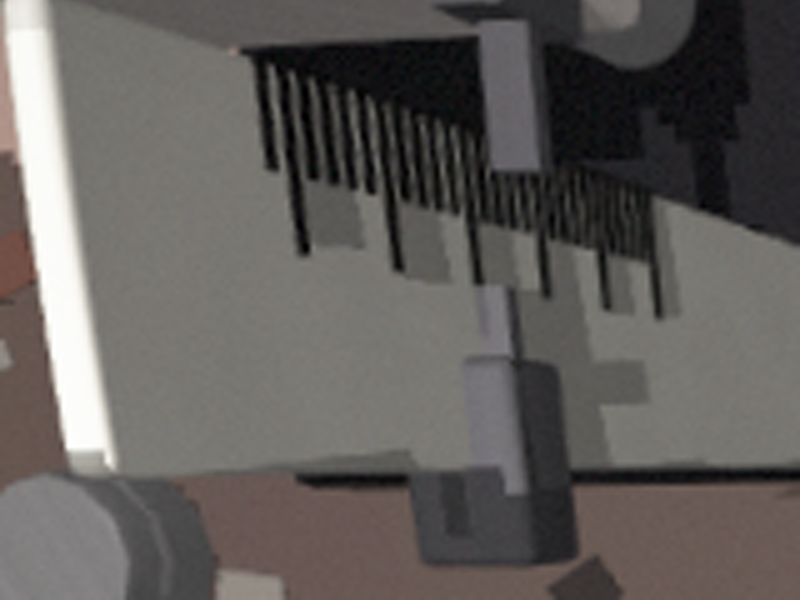

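The pointer tip is now at crop x 492–533 (y 170) and the marker finger at crop x 477–511 (y 288), so they're nearly level. I'll work out heights on the known x planes.

Run:
```python
from h import *
import pickle
f=pickle.load(open("v3.pkl","rb"))
def onx(f,u,v,x):
    o,d=ray(f,u,v);return (o+d*(x-o[0])/d[0]).round(4)
c=lambda u,v:(u/5,(v+150)/5)
for n,p,x in(("pf",(533,170),.5442),("pb",(492,170),.5397),("pfbot",(550,168),.5442),("mf",(511,288),.5414),("mb",(477,288),.5378),("mfbot",(520,290),.5414),("t5",(302,253),.5405),("t10",(398,270),.5405),("t15",(477,283),.5405),("t20",(545,296),.5405)):
    print(n,onx(f,*c(*p),x))
```

```text
pf [ 0.5442 -0.1324  0.1331]
pb [ 0.5397 -0.1319  0.1311]
pfbot [ 0.5442 -0.1318  0.1305]
mf [ 0.5414 -0.1411  0.1334]
mb [ 0.5378 -0.1409  0.1321]
mfbot [ 0.5414 -0.1411  0.1321]
t5 [ 0.5405 -0.1411  0.1563]
t10 [ 0.5405 -0.1411  0.1463]
t15 [ 0.5405 -0.141   0.1365]
t20 [ 0.5405 -0.1411  0.1268]
```

>>> jog_arm([
  {"tx": 0,"ty": 0,"tz": -3.5,"spin": 0},
  {"tx": 0,"ty": 0,"tz": -3.5,"spin": 0},
  {"tx": 0,"ty": 0,"tz": 0,"spin": 0},
  {"tx": 0,"ty": 0,"tz": 0,"spin": 0},
])

```text
clock: 12.85
tool_pos: [0.6109, -0.2285, 0.1986]
eef_rot: [[-0.0, 1.0, 0.003], [1.0, 0.0, -0.001], [-0.001, 0.003, -1.0]]
contact_force: [0.4, 0.5, -0.6]
width: -0.0001
gripper_force: 0.0
```

Run:
```python
from h import *
import pickle
f=grab("wrist");pickle.dump(f,open("v4.pkl","wb"))
save(f,"j.png",(120,55,200,115),10)
```

View pics/j.png

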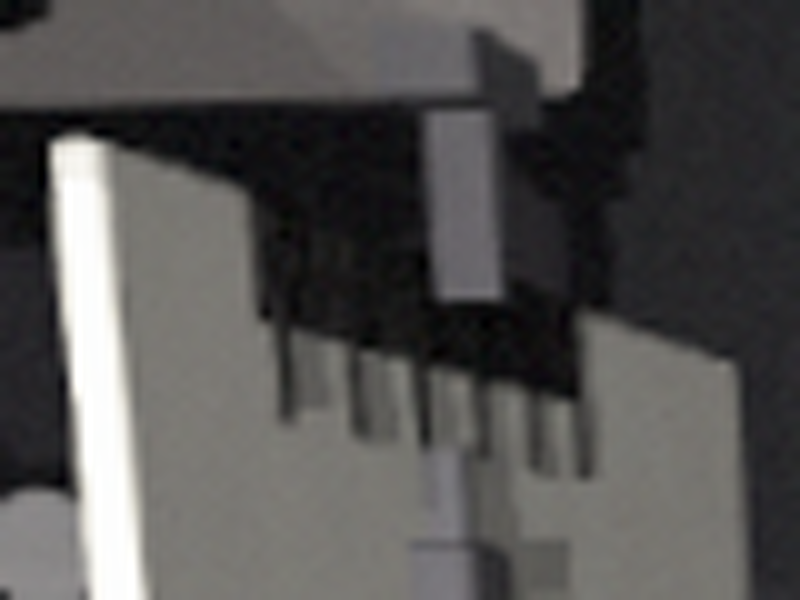

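In this view the pointer tip spans crop x 438–502 (y 300) and the marker finger spans x 430–470 (y 450).

Run:
```python
from h import *
import pickle
f3=pickle.load(open("v3.pkl","rb"));f4=pickle.load(open("v4.pkl","rb"))
A=lambda u,v:ray(f3,u/5,(v+150)/5)
B=lambda u,v:ray(f4,u/10+120,v/10+55)
for n,a,b in(("pf",(533,170),(502,300)),("pb",(492,170),(438,300)),("mf",(511,288),(470,450)),("mb",(477,288),(430,450)),("t5",(302,253),(288,422)),("t10",(398,270),(360,438)),("t15",(477,283),(426,445))):
    x,e=tri(A(*a),B(*b));print(n,x.round(4),np.round(e,4))
```

```text
pf [ 0.5446 -0.1325  0.1338] [0.0001 0.0001]
pb [ 0.5397 -0.132   0.1312] [0. 0.]
mf [ 0.5422 -0.1412  0.1348] [0.0001 0.0001]
mb [ 0.5402 -0.1413  0.1361] [0.0001 0.0001]
t5 [ 0.5394 -0.1409  0.1548] [0. 0.]
t10 [ 0.5393 -0.141   0.1444] [0.0001 0.0001]
t15 [ 0.5396 -0.1408  0.135 ] [0. 0.]
```

>>> jog_arm([
  {"tx": 0,"ty": 0.4,"tz": 4.9,"spin": 0},
  {"tx": 0,"ty": 0.4,"tz": 4.9,"spin": 0},
  {"tx": 0,"ty": 0,"tz": 0,"spin": 0},
  {"tx": 0,"ty": 0,"tz": 0,"spin": 0},
])

```text
clock: 13.4
tool_pos: [0.6188, -0.2285, 0.1]
eef_rot: [[-0.0, 1.0, 0.001], [1.0, 0.0, -0.0], [-0.0, 0.001, -1.0]]
contact_force: [0.7, -0.2, 0.2]
width: 0.0
gripper_force: 0.0
```

Run:
```python
from h import *
import pickle
pickle.dump(grab("wrist"),open("v5.pkl","wb"))
```

>>> jog_arm([
  {"tx": 0,"ty": -2.5,"tz": -1.5,"spin": 0},
  {"tx": 0,"ty": -2.5,"tz": -1.5,"spin": 0},
  {"tx": 0,"ty": -2.5,"tz": 0,"spin": 0},
  {"tx": 0,"ty": 0,"tz": 0,"spin": 0},
  {"tx": 0,"ty": 0,"tz": 0,"spin": 0},
])

```text
clock: 14.08
tool_pos: [0.545, -0.2289, 0.131]
eef_rot: [[-0.0, 1.0, 0.004], [1.0, 0.0, -0.001], [-0.001, 0.004, -1.0]]
contact_force: [0.2, 0.9, 0.9]
width: 0.0002
gripper_force: 0.0
```

Run:
```python
from h import *
import pickle
pickle.dump(grab("wrist"),open("v6.pkl","wb"))
for n in("v3","v5","v6"):
    f=pickle.load(open(n+".pkl","rb"));g=cv2.cvtColor(f["pixels"],cv2.COLOR_RGB2GRAY)
    print(n,ray(f,280,210)[0].round(4))
    for lab,y in(("ptr",-.129),("mk",-.143)):
        p=proj(f,np.array([.542,y,.132]));q=proj(f,np.array([.5397,y,.132]));u,v=int(p[0]),int(round(p[1]))
        lo=max(0,u-16)
        print(lab,p.round(1),"x.5397->",q.round(1),"from",lo)
        for dv in(-2,0,2): print("  ",v+dv,g[v+dv,lo:lo+32].tolist())
```

```text
v3 [ 0.6118 -0.1557  0.2563]
ptr [101.8  55.5] x.5397-> [96.2 55.8] from 85
   53 [27, 13, 26, 16, 17, 10, 17, 18, 16, 17, 14, 29, 74, 98, 100, 98, 99, 102, 101, 102, 101, 92, 62, 48, 34, 20, 15, 11, 16, 17, 17, 11]
   55 [29, 21, 63, 46, 14, 54, 40, 12, 16, 12, 18, 17, 69, 99, 100, 101, 100, 103, 103, 101, 100, 96, 68, 46, 41, 19, 23, 16, 22, 14, 14, 20]
   57 [61, 20, 69, 80, 20, 71, 56, 16, 40, 36, 12, 34, 62, 93, 100, 98, 99, 100, 101, 102, 100, 98, 71, 50, 48, 19, 15, 14, 21, 19, 13, 20]
mk [106.1  92.8] x.5397-> [100.7  93. ] from 90
   91 [119, 118, 118, 118, 118, 107, 101, 112, 120, 118, 122, 83, 53, 65, 90, 91, 91, 90, 88, 89, 90, 90, 90, 91, 88, 91, 93, 118, 117, 114, 78, 34]
   93 [118, 118, 117, 119, 118, 112, 100, 108, 119, 120, 121, 95, 59, 53, 91, 87, 93, 91, 92, 91, 92, 92, 90, 89, 90, 90, 92, 121, 118, 118, 118, 118]
   95 [120, 118, 116, 117, 118, 115, 102, 109, 119, 119, 120, 106, 59, 49, 84, 92, 91, 91, 91, 90, 89, 93, 90, 89, 90, 93, 92, 103, 119, 119, 117, 116]
v5 [ 0.6197 -0.1556  0.228 ]
ptr [28.2 39.8] x.5397-> [21.6 40.4] from 12
   38 [16, 18, 16, 14, 17, 1
[... 1182 characters left out ...]
9, 108, 81, 38, 37, 35, 41, 40, 36, 36, 35, 34, 40]
   54 [242, 169, 120, 122, 122, 111, 46, 38, 17, 30, 39, 78, 109, 107, 108, 108, 108, 110, 108, 110, 108, 80, 39, 35, 39, 35, 38, 39, 37, 36, 40, 38]
mk [271.1  90. ] x.5397-> [265.4  90. ] from 255
   88 [200, 124, 123, 124, 122, 121, 121, 123, 115, 112, 121, 131, 131, 133, 111, 64, 38, 36, 37, 37, 39, 38, 39, 41, 44, 44, 43, 43, 45, 46, 43, 41]
   90 [202, 122, 121, 122, 122, 121, 121, 121, 116, 108, 120, 132, 129, 134, 111, 65, 39, 36, 34, 38, 36, 33, 39, 41, 41, 45, 46, 43, 42, 42, 41, 42]
   92 [203, 121, 124, 123, 122, 123, 122, 121, 115, 113, 121, 130, 134, 131, 111, 64, 39, 40, 36, 35, 39, 36, 39, 39, 44, 43, 42, 44, 41, 46, 44, 44]
```

Run:
```python
from h import *
import pickle
F={n:pickle.load(open(n+".pkl","rb")) for n in("v3","v5","v6")}
obs={"p back":((96.87,55),(22.82,40),(264.93,52)),"p front":((106.84,55),(34.4,40),(275.1,52)),"p frontbot":((109.4,55),(39.0,40),None),
"m back":((95.0,91),(19.7,85),(263.0,88)),"m front":((100.93,91),(26.5,85),(269.5,88)),"m frontbot":((103.18,91),(30.4,85),None)}
for n,o in obs.items():
    L=[ray(F[k],*p) for k,p in zip(F,o) if p]
    A=sum(np.eye(3)-np.outer(d,d) for _,d in L);b=sum((np.eye(3)-np.outer(d,d))@c for c,d in L)
    x=np.linalg.solve(A,b);print(n,x.round(5),[(np.subtract(proj(F[k],x),p)).round(2).tolist() for k,p in zip(F,o) if p])
    xs=.5397 if "back" in n else .5442 if n[0]=="p" else .5415
    print("   z at x",xs,[(c+d*(xs-c[0])/d[0])[2].round(4) for c,d in L[:2]])
```

```text
p back [ 0.53966 -0.12872  0.13141] [[0.04, 0.32], [0.0, -0.1], [-0.0, -0.24]]
   z at x 0.5397 [np.float64(0.1315), np.float64(0.1315)]
p front [ 0.54363 -0.12885  0.13129] [[-0.13, 0.28], [0.07, -0.6], [0.02, 0.2]]
   z at x 0.5442 [np.float64(0.1322), np.float64(0.1321)]
p frontbot [ 0.54367 -0.12849  0.12934] [[-0.02, 0.31], [0.01, -0.39]]
   z at x 0.5442 [np.float64(0.1303), np.float64(0.13)]
m back [ 0.5389  -0.14247  0.13453] [[-0.02, 0.14], [0.05, -0.02], [0.01, -0.13]]
   z at x 0.5397 [np.float64(0.1358), np.float64(0.1355)]
m front [ 0.54145 -0.14257  0.13473] [[-0.07, 0.12], [0.05, -0.25], [0.02, 0.07]]
   z at x 0.5415 [np.float64(0.1348), np.float64(0.1348)]
m frontbot [ 0.54159 -0.14246  0.13331] [[0.01, 0.16], [-0.02, -0.2]]
   z at x 0.5415 [np.float64(0.1331), np.float64(0.1332)]
```

The subpixel edges agree across three views: the pointer centre is at z = 130.4 mm and the marker at 133.9 mm, so the pointer is 3.5 mm too low. I'll regrip the crank and wind up about 77°.

>>> jog_arm([
  {"tx": 0,"ty": 0,"tz": -4.3,"spin": 0},
  {"tx": 0,"ty": 0,"tz": -4.3,"spin": 0},
  {"tx": 0,"ty": 0,"tz": -4.3,"spin": 0},
  {"tx": 0,"ty": 0,"tz": -4.3,"spin": 0},
  {"tx": 4,"ty": -0.2,"tz": 0,"spin": 0},
  {"tx": 4,"ty": -0.2,"tz": 0,"spin": 0},
  {"tx": 4,"ty": -0.2,"tz": 0,"spin": 0},
  {"tx": 4,"ty": -0.2,"tz": 0,"spin": 0},
  {"tx": 4.1,"ty": -0.1,"tz": 0,"spin": 0},
  {"tx": 0,"ty": 0,"tz": 0,"spin": 0},
  {"tx": 0,"ty": 0,"tz": 0,"spin": 0},
], hand=0.5)

```text
clock: 15.5
tool_pos: [0.5349, -0.0273, 0.3011]
eef_rot: [[-0.001, 1.0, 0.0], [1.0, 0.001, -0.0], [-0.0, 0.0, -1.0]]
contact_force: [0.6, 0.2, 0.2]
width: 0.0425
gripper_force: 0.0
```

```bash
python3 trk.py
python3 - <<'E'
from h import *
f=grab("wrist");g=f["pixels"].max(2)
p=proj(f,np.array([.5357,-.0274,.2639]));print(p)
c=g[int(p[1])-30:int(p[1])+25,int(p[0])-40:int(p[0])+40]
n,l,st,ce=cv2.connectedComponentsWithStats((c<60).astype(np.uint8));print(st[1:][st[1:,4]>80]+[int(p[0])-40,int(p[1])-30,0,0,0])
E
```

```text
mic (0.375, 6.375, 0.965) ptrbracket (0.125, 5.25, 0.898) scale (0.0, -0.125, 0.933)
px/10mm [0.21043842 4.31770476]
15.55 [ 0.53479975 -0.02781186  0.30100384] ang 64.5097778189736 r 0.037874934937456285 [ 0.4981472   0.40819369 -0.11440262] 0.0
[280.83612903 249.48344636]
[[268 219  29  42 965]]
```

>>> jog_arm([
  {"tx": 0,"ty": 0.1,"tz": 2,"spin": 0},
  {"tx": 0,"ty": 0,"tz": 2,"spin": 0},
  {"tx": 0,"ty": 0,"tz": 1.5,"spin": 0},
  {"tx": 0,"ty": 0,"tz": 0,"spin": 0},
])

```text
clock: 16.1
tool_pos: [0.5346, -0.028, 0.2447]
eef_rot: [[0.001, 1.0, -0.003], [1.0, -0.001, 0.0], [0.0, -0.003, -1.0]]
contact_force: [0.0, -0.1, 1.1]
width: 0.0429
gripper_force: 0.0
```

>>> jog_arm([
  {"tx": 0,"ty": 0,"tz": 0,"spin": 0},
  {"tx": 0,"ty": 0,"tz": 0,"spin": 0},
  {"tx": 0,"ty": 0,"tz": 0,"spin": 0},
  {"tx": 0,"ty": 0,"tz": 0,"spin": 0},
], hand=0)

```text
clock: 16.6
tool_pos: [0.5358, -0.0275, 0.247]
eef_rot: [[-0.0, 1.0, 0.002], [1.0, 0.0, -0.001], [-0.001, 0.002, -1.0]]
contact_force: [0.2, -0.5, 4.0]
width: 0.0145
gripper_force: 26.2
```

```bash
python3 trk.py; python3 circ.py 63.5 -25.5 3
```

```text
mic (0.375, 6.375, 0.968) ptrbracket (0.125, 5.25, 0.896) scale (0.0, 0.0, 0.943)
px/10mm [0.21043842 4.31770476]
16.65 [ 0.53578707 -0.02753074  0.24696734] ang 63.365256651336225 r 0.03856128620365029 [-0.77467245 -1.17425235  4.56091498] 26.24329146259697
{"tx": -1.06, "ty": 1.30, "tz": 0, "spin": 0}, {"tx": -1.52, "ty": 0.72, "tz": 0, "spin": 0}, {"tx": -1.68, "ty": -0.01, "tz": 0, "spin": 0}, -13.0
```

>>> jog_arm([
  {"tx": -1.06,"ty": 1.3,"tz": 0,"spin": 0},
  {"tx": -1.52,"ty": 0.72,"tz": 0,"spin": 0},
  {"tx": -1.68,"ty": -0.01,"tz": 0,"spin": 0},
  {"tx": 0,"ty": 0,"tz": 0,"spin": 0},
  {"tx": 0,"ty": 0,"tz": 0,"spin": 0},
])

```text
clock: 17.27
tool_pos: [0.5556, -0.0703, 0.247]
eef_rot: [[0.0, 1.0, 0.001], [1.0, -0.0, -0.0], [-0.0, 0.001, -1.0]]
contact_force: [-1.3, -0.2, 5.3]
width: 0.0142
gripper_force: 26.3
```

```bash
python3 trk.py
```

```text
mic (0.625, 5.125, 0.899) ptrbracket (0.375, 4.25, 0.899) scale (0.0, -0.125, 0.963)
px/10mm [0.21043842 4.31770476]
17.325 [ 0.55566945 -0.07021501  0.24696646] ang -12.46288593279917 r 0.038066445505883936 [-0.94765758 -1.21853308  4.43945733] 26.340237533292452
```

>>> jog_arm([
  {"tx": 0,"ty": 0,"tz": 0,"spin": 0},
  {"tx": 0,"ty": 0,"tz": 0,"spin": 0},
  {"tx": 0,"ty": 0,"tz": 0,"spin": 0},
  {"tx": 0,"ty": 0,"tz": -2,"spin": 0},
  {"tx": 0,"ty": 0,"tz": -3.5,"spin": 0},
  {"tx": 0,"ty": 0,"tz": 0,"spin": 0},
], hand=0.5)

```text
clock: 18.08
tool_pos: [0.5569, -0.07, 0.3039]
eef_rot: [[-0.001, 1.0, 0.006], [1.0, 0.001, -0.001], [-0.001, 0.006, -1.0]]
contact_force: [0.4, -0.4, -0.4]
width: 0.043
gripper_force: 0.0
```

>>> jog_arm([
  {"tx": -5.2,"ty": 2.1,"tz": 0,"spin": 0},
  {"tx": -5.3,"ty": 2.1,"tz": 0,"spin": 0},
  {"tx": -5.3,"ty": 2.1,"tz": 0,"spin": 0},
  {"tx": 0,"ty": 0,"tz": 5,"spin": 0},
  {"tx": 0,"ty": 0,"tz": 5,"spin": 0},
  {"tx": 0,"ty": 0,"tz": 5,"spin": 0},
  {"tx": 0,"ty": 0,"tz": 5,"spin": 0},
  {"tx": 0,"ty": 0,"tz": 0,"spin": 0},
  {"tx": 0,"ty": 0,"tz": 0,"spin": 0},
], hand=0)

```text
clock: 19.2
tool_pos: [0.6193, -0.2282, 0.1023]
eef_rot: [[-0.0, 1.0, 0.001], [1.0, 0.0, -0.001], [-0.001, 0.001, -1.0]]
contact_force: [1.2, 0.7, 0.5]
width: -0.0005
gripper_force: 0.0
```

```bash
python3 trk.py
python3 - <<'E'
from h import *
import pickle
f=grab("wrist");pickle.dump(f,open("v7.pkl","wb"));g=cv2.cvtColor(f["pixels"],cv2.COLOR_RGB2GRAY)
print(ray(f,280,210)[0].round(4))
for n,P in(("p back",(.53966,-.129,.1348)),("p front",(.54363,-.129,.1348)),("p fbot",(.54363,-.129,.1328)),("m front",(.54145,-.1425,.13473)),("m fbot",(.5415,-.1425,.1333))):
    p=proj(f,np.array(P));u,v=int(round(p[0])),int(round(p[1]));lo=max(0,u-6);print(n,p.round(2),"row",v,"from",lo,g[v,lo:u+7].tolist())
E
```

```text
mic (0.25, 5.0, 0.973) ptrbracket (0.75, 4.375, 0.838) scale (0.875, -0.25, 0.683)
px/10mm [0.21043842 4.31770476]
19.25 [ 0.62012346 -0.22847744  0.1036038 ] ang -58.59869761082532 r 0.19504374725158666 [-0.0481937   0.56573954  0.48495153] 0.0
[ 0.6206 -0.1555  0.2315]
p back [19.09 41.29] row 41 from 13 [20, 12, 9, 46, 27, 14, 57, 97, 95, 98, 94, 97, 99]
p front [30.34 40.23] row 40 from 24 [98, 97, 99, 97, 96, 97, 82, 53, 46, 37, 37, 21, 17]
p fbot [35.06 41.66] row 42 from 29 [98, 99, 51, 44, 40, 37, 25, 18, 11, 18, 15, 14, 16]
m front [30.88 85.95] row 86 from 25 [99, 105, 116, 117, 118, 117, 88, 48, 47, 56, 83, 91, 90]
m fbot [34.35 86.36] row 86 from 28 [117, 118, 117, 88, 48, 47, 56, 83, 91, 90, 90, 89, 90]
```

The tops agree (pointer 134.8 mm, marker 134.7 mm), so the slide is level. Next is the lever: I'll go over it and locate the pad.

>>> jog_arm([
  {"tx": 0,"ty": 0,"tz": -5.4,"spin": 0},
  {"tx": 0,"ty": 0,"tz": -5.4,"spin": 0},
  {"tx": 0,"ty": 0,"tz": -5.4,"spin": 0},
  {"tx": 0,"ty": 0,"tz": -5.4,"spin": 0},
  {"tx": 5,"ty": -2,"tz": 0,"spin": 0},
  {"tx": 5,"ty": -2,"tz": 0,"spin": 0},
  {"tx": 5,"ty": -2,"tz": 0,"spin": 0},
  {"tx": 5,"ty": -2,"tz": 0,"spin": 0},
  {"tx": 5,"ty": -2,"tz": 0,"spin": 0},
  {"tx": 0,"ty": 0,"tz": 0,"spin": 0},
  {"tx": 0,"ty": 0,"tz": 0,"spin": 0},
])

```text
clock: 20.68
tool_pos: [0.519, 0.022, 0.3192]
eef_rot: [[-0.001, 1.0, 0.004], [1.0, 0.001, -0.0], [-0.0, 0.004, -1.0]]
contact_force: [-0.5, -0.6, -0.4]
width: -0.0001
gripper_force: 0.0
```

Run:
```python
from h import *
f=grab("wrist");g=f["pixels"].max(2);print(bot.read_state()["tool_pos"])
p=proj(f,np.array([.5205,.074,.169]));print(p)
m=(g<50).astype(np.uint8);m=cv2.morphologyEx(m,cv2.MORPH_OPEN,np.ones((15,15)))
n,l,st,ce=cv2.connectedComponentsWithStats(m)
for s,c in zip(st[1:],ce[1:]):
    if s[4]>200: print(s,c.round(1),onz(f,*c,.169).round(4))
a,b=int(p[0]),int(p[1]);print(g[b,a-45:a+46:3].tolist());print(g[b-55:b+56:4,a].tolist())
```

```text
[0.51910202 0.02146046 0.31859783]
[280.94917975 147.27558968]
[271 134  23  23 521] [281.9 145. ] [0.5214 0.076  0.169 ]
[ 242  182   80   76 3224] [272.1 227.8] [ 0.5119 -0.004   0.169 ]
[   35   202   525   218 57851] [329.2 344.2] [ 0.5757 -0.1447  0.169 ]
[304 206  19  20 372] [313.  215.5] [0.5518 0.0087 0.169 ]
[84, 78, 81, 104, 140, 145, 96, 229, 171, 87, 68, 159, 27, 35, 36, 35, 35, 31, 34, 32, 184, 198, 198, 197, 198, 196, 199, 198, 198, 195, 200]
[243, 202, 198, 198, 196, 199, 198, 198, 197, 197, 190, 34, 34, 35, 34, 33, 38, 94, 103, 103, 96, 63, 63, 64, 62, 63, 108, 106]
```

>>> jog_arm([
  {"tx": 2.8,"ty": 0.1,"tz": 0,"spin": 0},
  {"tx": 2.8,"ty": 0.1,"tz": 0,"spin": 0},
  {"tx": 0,"ty": 0,"tz": 4,"spin": 0},
  {"tx": 0,"ty": 0,"tz": 4,"spin": 0},
  {"tx": 0,"ty": 0,"tz": 3,"spin": 0},
  {"tx": 0,"ty": 0,"tz": 1,"spin": 0},
  {"tx": 0,"ty": 0,"tz": 0,"spin": 0},
])

```text
clock: 21.6
tool_pos: [0.5208, 0.0772, 0.1971]
eef_rot: [[0.001, 1.0, -0.0], [1.0, -0.001, -0.0], [-0.0, -0.0, -1.0]]
contact_force: [0.9, -0.5, 0.0]
width: -0.0003
gripper_force: 0.0
```

>>> jog_arm([
  {"tx": 0.03,"ty": 0,"tz": 0.3,"spin": 0},
  {"tx": 0.03,"ty": 0,"tz": 0.3,"spin": 0},
  {"tx": 0.03,"ty": 0,"tz": 0.3,"spin": 0},
  {"tx": 0.03,"ty": 0,"tz": 0.3,"spin": 0},
  {"tx": 0.03,"ty": 0,"tz": 0.3,"spin": 0},
  {"tx": 0.03,"ty": 0,"tz": 0.3,"spin": 0},
  {"tx": 0.03,"ty": 0,"tz": 0.3,"spin": 0},
])

```text
clock: 22.48
tool_pos: [0.5215, 0.0813, 0.1775]
eef_rot: [[-0.002, 1.0, 0.004], [1.0, 0.002, 0.002], [0.002, 0.004, -1.0]]
contact_force: [-0.6, 0.9, 3.4]
width: 0.0003
gripper_force: 1.9
```

```bash
python3 trk.py
```

```text
mic (0.25, 5.0, 0.971) ptrbracket (0.25, 4.25, 0.881) scale (0.0, 0.125, 0.943)
px/10mm [0.21043842 4.31770476]
22.525 [0.52121837 0.08097367 0.17689519] ang 88.9107600289316 r 0.14299950598349728 [0.49475148 1.02791296 4.36589789] 1.8642382230609655
```

>>> jog_arm([
  {"tx": 0.03,"ty": 0,"tz": 0.2,"spin": 0},
  {"tx": 0.03,"ty": 0,"tz": 0.2,"spin": 0},
  {"tx": 0.03,"ty": 0,"tz": 0.2,"spin": 0},
  {"tx": 0.03,"ty": 0,"tz": 0.2,"spin": 0},
  {"tx": 0.03,"ty": 0,"tz": 0.2,"spin": 0},
  {"tx": 0.03,"ty": 0,"tz": 0.2,"spin": 0},
  {"tx": 0,"ty": 0,"tz": 0.2,"spin": 0},
])

```text
clock: 23.4
tool_pos: [0.5203, 0.082, 0.1618]
eef_rot: [[-0.0, 1.0, -0.0], [1.0, 0.0, 0.0], [0.0, -0.0, -1.0]]
contact_force: [1.1, 2.3, 2.9]
width: -0.0002
gripper_force: 2.0
```

>>> jog_arm([
  {"tx": 0.01,"ty": 0,"tz": 0.1,"spin": 0},
  {"tx": 0.01,"ty": 0,"tz": 0.1,"spin": 0},
  {"tx": 0.01,"ty": 0,"tz": 0.1,"spin": 0},
])

```text
clock: 23.78
tool_pos: [0.5203, 0.0823, 0.159]
eef_rot: [[-0.001, 1.0, -0.0], [1.0, 0.001, 0.0], [0.0, -0.0, -1.0]]
contact_force: [0.4, 3.2, 4.5]
width: 0.0001
gripper_force: 2.2
```

>>> jog_arm([
  {"tx": 0,"ty": 0,"tz": 0.1,"spin": 0},
  {"tx": 0,"ty": 0,"tz": 0.1,"spin": 0},
])

```text
clock: 24.02
tool_pos: [0.5204, 0.0825, 0.1573]
eef_rot: [[-0.001, 1.0, 0.0], [1.0, 0.001, 0.001], [0.001, 0.0, -1.0]]
contact_force: [-0.3, 3.3, 7.0]
width: 0.0001
gripper_force: 3.5
```

>>> jog_arm([
  {"tx": 0,"ty": 0,"tz": 0.1,"spin": 0},
  {"tx": 0,"ty": 0,"tz": 0,"spin": 0},
])

```text
clock: 24.28
tool_pos: [0.5204, 0.0826, 0.1566]
eef_rot: [[-0.001, 1.0, 0.001], [1.0, 0.001, 0.001], [0.001, 0.001, -1.0]]
contact_force: [0.4, 3.1, 7.1]
width: 0.0002
gripper_force: 3.5
```

>>> jog_arm([
  {"tx": 0,"ty": 0,"tz": 0.1,"spin": 0},
  {"tx": 0,"ty": 0,"tz": 0,"spin": 0},
])

```text
clock: 24.52
tool_pos: [0.5204, 0.0827, 0.1559]
eef_rot: [[-0.001, 1.0, 0.001], [1.0, 0.001, 0.001], [0.001, 0.001, -1.0]]
contact_force: [-0.7, 3.3, 7.6]
width: 0.0003
gripper_force: 4.4
```

>>> jog_arm([
  {"tx": 0,"ty": 0,"tz": 0.1,"spin": 0},
  {"tx": 0,"ty": 0,"tz": 0,"spin": 0},
])

```text
clock: 24.78
tool_pos: [0.5205, 0.0828, 0.1554]
eef_rot: [[-0.001, 1.0, 0.001], [1.0, 0.001, 0.001], [0.001, 0.001, -1.0]]
contact_force: [-1.5, 3.2, 10.8]
width: 0.0002
gripper_force: 5.4
```

>>> jog_arm([
  {"tx": 0,"ty": 0,"tz": 0.1,"spin": 0},
  {"tx": 0,"ty": 0,"tz": 0,"spin": 0},
])

```text
clock: 25.02
tool_pos: [0.5206, 0.0828, 0.1547]
eef_rot: [[-0.001, 1.0, 0.002], [1.0, 0.001, 0.002], [0.002, 0.002, -1.0]]
contact_force: [-1.3, 3.1, 12.6]
width: -0.0002
gripper_force: 6.4
```

```bash
python3 trk.py
```

```text
mic (0.25, 5.0, 0.977) ptrbracket (0.25, 4.25, 0.882) scale (0.0, 0.125, 0.942)
px/10mm [0.21043842 4.31770476]
25.075 [0.52056629 0.08281169 0.15472893] ang 89.18251252208756 r 0.14482642883086427 [-2.04800702  3.34219549 13.79550472] 6.417217436246574
```

>>> jog_arm([
  {"tx": 0,"ty": 0,"tz": 0.1,"spin": 0},
  {"tx": 0,"ty": 0,"tz": 0,"spin": 0},
])

```text
clock: 25.32
tool_pos: [0.5206, 0.0829, 0.1542]
eef_rot: [[-0.001, 1.0, 0.002], [1.0, 0.001, 0.002], [0.002, 0.002, -1.0]]
contact_force: [-3.2, 3.6, 15.5]
width: 0.0002
gripper_force: 7.5
```

>>> jog_arm([
  {"tx": 0,"ty": 0,"tz": 0.05,"spin": 0},
  {"tx": 0,"ty": 0,"tz": 0,"spin": 0},
  {"tx": 0,"ty": 0,"tz": 0,"spin": 0},
])

```text
clock: 25.7
tool_pos: [0.5206, 0.0829, 0.1539]
eef_rot: [[-0.001, 1.0, 0.002], [1.0, 0.001, 0.002], [0.002, 0.002, -1.0]]
contact_force: [-3.6, 3.6, 16.7]
width: -0.0001
gripper_force: 8.2
```

>>> jog_arm([
  {"tx": 0,"ty": 0,"tz": -0.5,"spin": 0},
  {"tx": 0,"ty": 0,"tz": -2,"spin": 0},
  {"tx": 0,"ty": 0,"tz": -5,"spin": 0},
  {"tx": 0,"ty": 0,"tz": -5,"spin": 0},
  {"tx": 0,"ty": 0,"tz": -4,"spin": 0},
  {"tx": -3,"ty": 0,"tz": 0,"spin": 0},
  {"tx": -3,"ty": 0,"tz": 0,"spin": 0},
  {"tx": 0,"ty": 0,"tz": 0,"spin": 0},
  {"tx": 0,"ty": 0,"tz": 0,"spin": 0},
])

```text
clock: 26.82
tool_pos: [0.5198, 0.022, 0.3155]
eef_rot: [[0.0, 1.0, -0.003], [1.0, -0.0, -0.0], [-0.0, -0.003, -1.0]]
contact_force: [0.4, 0.3, 0.5]
width: 0.0
gripper_force: 0.0
```

```bash
python3 trk.py
python3 - <<'E'
from h import *
w=grab("wrist");s=grab("scene");a=np.load("s0.npy").max(2);b=s["pixels"].max(2)
for y,z in((.0755,.169),(.085,.141)):
    print("wrist",proj(w,np.array([.521,y,z])),"scene",proj(s,np.array([.521,y,z])))
for n,im in(("start",a),("now",b)):
    m=cv2.morphologyEx((im[195:240,325:355]<50).astype(np.uint8),cv2.MORPH_OPEN,np.ones((4,4)))
    k,l,st,ce=cv2.connectedComponentsWithStats(m);print(n,[(x.tolist(),(c+[325,195]).round(1).tolist()) for x,c in zip(st[1:],ce[1:])])
E
```

```text
mic (0.25, 5.0, 0.974) ptrbracket (0.125, 4.125, 0.879) scale (0.0, 0.125, 0.941)
px/10mm [0.21043842 4.31770476]
26.875 [0.51990391 0.02242209 0.31567812] ang 89.04727598633534 r 0.0844337639321788 [-0.13077715 -0.65810532  0.55977802] 0.0
wrist [281.5572618  146.29862597] scene [336.58900765 214.43453669]
wrist [281.58787606 134.42498398] scene [340.70339137 227.31228349]
start [([5, 11, 14, 10, 108], [336.9, 210.9])]
now [([0, 30, 24, 15, 258], [336.2, 232.2])]
```

```bash
python3 -c "
from bench import bot
print(bot.sign_off())"
```

```text
the job is handed in; nothing more can be done
None
```

I wound the slide down past the marker, brought it back up level to within about 0.3 mm by the wrist camera, and pushed the lock lever down until it bit, at about 17 N. Tracking showed no slide movement during locking, and the job is handed in at about 27 s; the hand-in returned no verdict, and the lever angle after locking (about 0.42 rad, needs 0.38) is only estimated from the pad height.

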